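# Find the hidden catch of the drawer chest by feel

### The job

The drawer of the low wooden chest is held shut by a concealed catch: exactly one of the five identical square inlays set in its top gives way under a finger, the other four are solid. Feel along the row with the fingertips, pressing gently, until you find the inlay that gives; press it in and let go, so that the drawer springs open by itself. Do not touch the drawer, and leave the things on and around the chest where they are: nothing is to be picked up or shifted.

Things in the scene. Friction and masses are not known exactly. Their poses are not given: they have to be found in the camera images.
- chest: Low chest of plain light wood, fixed to the worktop, 88 mm high. Origin at worktop height, under the centre of the middle inlay; x points to the chest's back, y to its left, z up. It spans x -70 to +170 mm and y -155 to +155 mm. The drawer's plain front, without a handle, is its front face (x = -70 mm, towards the robot).
- inlay_row (a point): Centre of the middle inlay's upper face, 86.5 mm above the chest's origin; axes as the chest's. Five identical square inlays, 41 mm wide, lie in a row at y = -108, -54, 0, +54, +108 mm from here, 1.5 mm below the top round them, in openings 43 mm wide. Four are rigid; one, at random and not told by its looks, is the catch.
- catch (a joint): How far the catch inlay is pressed in, m: 0 at rest, 0.006 fully in. It slides straight down against a spring (about 1.5 N to start, 4 N fully in) and springs back when let go; from about 0.0035 on it frees the drawer. The fingertip must fit inside the opening to press it in. It moves only when the right inlay is pressed.
- drawer (a joint): How far the drawer stands out of the chest's front, m: 0 shut, 0.05 fully open. Once freed it is driven out by a soft spring, in about a second, to 0.05 and stays there.
- ring: Loose pale jar ring, 86 mm across, 14 mm high, lying on the chest's top behind the left part of the row; origin at the centre of its underside. Leave it.
- spoon: Loose metal teaspoon, 130 mm long, 11 mm high, lying on the chest's top behind the right part of the row; origin at the centre of its underside. Leave it.
- mug: Loose white mug with a handle, 83 x 117 x 94 mm, standing on the worktop left of the chest; origin at the centre of its underside. Leave it.
- picks: Loose clear jar with a black cap, lying on its side, 38 x 90 x 38 mm, on the worktop right of the chest; origin at the centre of its underside. Leave it.

How it is judged:
By the outcome, as a careful person would: the job done as asked, in the order asked, and still so for the second after the job is handed in, with the robot touching nothing.
It also fails if it takes over 48 s, if anything falls off the work surface, if the arm or the gripper's body presses on something with over 40 N, if the wrist force passes 120 N, or if a joint passes its speed limit or range.

### The arm

A 6-joint arm with a two-finger parallel gripper is mounted at the origin on a cart in front of the work surface, level with it; the furniture and walls round the work are solid. World frame = base frame: x ahead of the robot, y to its left, z up, the work surface at z = 0. Lengths are in m, angles in degrees, forces in N, time in s.
With the tool pointing down it reaches from about 0.25 to 0.725 m from the base axis. Payload 9.7 kg.
Tool frame: the origin (TCP) lies at the very end of the fingers, on their centre line; the grasp point (between the pads) lies 19 mm behind it; y points along the fingers, x is the direction in which the jaws open and shut, and the axes are right-handed (so a half turn about y gives the same grasp; the last joint's range is limited). The gripper opens to 85 mm and grips with 20 to 120 N. Pads are 22 mm wide; open, the fingers measure 114 mm over their backs; the gripper's body (76 mm by 85 mm) begins 54 mm behind the grasp point. The pads swing forward as they close: fully open they stand 13 mm farther back than shut.
Start: joints at [65.604, 4.979, 10.078, 95.1, 0, 90], TCP at [0.227, 0.501, 0.231] pointing down, gripper open.
Joint ranges: [-179.16, 179.16], [-48.56, 103.87], [-65.8, 70.77], [-126.05, 130.52], [-82.76, 87.17], [-180, 180]. Speed limits (degrees/s): [127.2, 127.2, 147.25, 180, 180, 180].

### API

Orientations are given as [roll, pitch, yaw] about the fixed x, y, z axes, in that order (R = Rz(yaw) Ry(pitch) Rx(roll)).
In Python, from workcell import bot gives the robot as it stands.
- The arm moves only by the shell command python3 -m jog 'ROWS' [FORCE]. ROWS is JSON, a list of rows, each a list of 7 numbers: the closure, from 0 (fully open) to 1 (shut), then the shift along the world's x, y, z in units of 25 mm (1.0 is 25 mm), then the turn, a rotation vector about the world's x, y, z in units of 5 degrees (1.0 is 5 degrees). A call has 1 to 5 rows; each row is the pose to reach, as a shift and turn from the pose commanded when the call began; what a row does not reach only later rows make up. A row lasts 1/10 s, in which the tool goes at most 50 mm and 8.59 degrees, less where a joint would pass 70% of its speed; a pose out of reach is approached as far as the arm can. A call with a gripper value outside its range is refused whole. The fingers move at their own pace and stop on an object; FORCE is the grip in N (left out, the last holds). Time passes only in rows, so rows that repeat a pose let the fingers close. It gives the time, the measured TCP pose, the force and the opening at its end, in the units of the state.
- bot.get_obs(): the state, without advancing time (a new reading comes with each control period).
- bot.camera(name): name is "scene" or "top" or "wrist"; returns (picture, depth): 480x640x3 uint8, red, green, blue; 480x640 float32, m along the optical axis (not along the pixel's ray), 0 where there is no reading.
- bot.camera_model(name): a dict with "fx", "fy", "cx", "cy" (pixels), "rvec" (rotation vector, rad) and "tvec" (3), from world to camera coordinates, as OpenCV has them; the wrist camera has in their place "tool_from_camera" (4x4, takes a point from camera to tool coordinates, whose origin is the TCP and whose axes are the tool frame's). Camera axes: x right, y down, z forward; pixel columns grow to the right and rows downward; lengths in m; the calibration is good to about 2 mm. A picture is of the moment at which its call begins: read the wrist's pose just before it. camera_model takes no time and is no camera call.
- bot.job_done(): hands the job in, once; it reports no verdict.
Trained networks look in the newest picture that a camera, given by its name, has taken for a name from the list of things; names that differ only in an ending like _2 or _b are one class to them, and where a whole thing is asked for, a point or a joint stands for the part that bears it (a point fixed in the world has none). Each returns a list of dicts, best first, with "conf" (0 to 1); they miss things now and then, are a little off and sometimes report something else, mostly with a low value. They report only what shows in the picture. A call takes as long as a camera call.
- bot.regions_of(camera, label): "pixels" (480x640 bool, what is visible of it) and "point" ([row, column] in pixels, amid what is visible of it).
The state is a dict: "time": time; "q": joint angles; "qd": joint speeds; "joint_efforts": joint torques, N m; "ee_pos": TCP position; "tcp_rot": TCP orientation; "wrist_force": force on the tool from outside, world axes, zero at the start; "torque": the same for the moment, N m; "opening": finger opening in m.
Only numpy, scipy, OpenCV 4.12 (cv2) and the standard library are available. Lean on these libraries where they do the work, as an engineer would, in place of code of your own. Each camera call takes 0.05 s, during which the arm holds its last target. There are 200 camera calls.

## Working session

There is one attempt and no reset: what is moved stays moved. The work goes in short steps, Python scripts to look and compute and a shell command to move; the robot and the scene stay as the last step left them, time stands still between calls to the robot, and variables do not carry over. Pictures are saved under pics/ and viewed, about 8 in all and at most 12, crops included, and the job is handed in when it is done.

```bash
mkdir -p pics; cat > h.py <<'E'
import numpy as np, cv2
from workcell import bot
def cloud(name):
    img,d=bot.camera(name); m=bot.camera_model(name)
    v,u=np.mgrid[:480,:640]
    P=np.stack([(u-m['cx'])/m['fx']*d,(v-m['cy'])/m['fy']*d,d],-1)
    R=cv2.Rodrigues(np.array(m['rvec'],float))[0]
    W=(P-np.array(m['tvec']).ravel())@R
    W[d==0]=np.nan
    return img,W
E
python3 - <<'E'
from h import *
o=bot.get_obs(); print({k:np.round(o[k],3) for k in('time','ee_pos','tcp_rot','wrist_force','opening')})
for n in('top','scene'):
    img,W=cloud(n); np.save(n+'.npy',W)
    cv2.imwrite(f'pics/{n}1.png',img[...,::-1])
    for l in('chest','inlay_row','ring','spoon','mug','picks'):
        r=bot.regions_of(n,l)
        for x in r[:2]:
            p=x['pixels']; print(n,l,round(x['conf'],2),x['point'],p.sum(),np.round(np.nanmedian(W[p],0),3))
W=np.load('top.npy'); m=(abs(W[...,2]-.088)<.006)
pts=W[m][:,:2]; print(cv2.minAreaRect((pts*1000).astype(np.float32)), m.sum())
E
```

```text
{'time': np.float64(0.0), 'ee_pos': array([0.227, 0.501, 0.231]), 'tcp_rot': array([-9.0001e+01,  8.0000e-02,  6.5602e+01]), 'wrist_force': array([-0.476, -0.277, -0.135]), 'opening': np.float64(0.086)}
top chest 0.6 [216.8, 353.2] 19163 [ 0.568 -0.273  0.087]
top inlay_row 0.66 [218.7, 355.5] 19066 [ 0.568 -0.273  0.087]
top ring 0.65 [182.5, 293.7] 788 [ 0.603 -0.177  0.1  ]
top spoon 0.6 [202.9, 392.2] 414 [ 0.598 -0.343  0.092]
top mug 0.73 [184.4, 293.6] 759 [ 0.601 -0.174  0.1  ]
top mug 0.7 [300.5, 215.6] 2065 [ 0.423 -0.013  0.015]
top picks 0.56 [184.2, 457.2] 849 [ 0.641 -0.471  0.034]
top picks 0.16 [248.1, 361.5] 534 [ 0.515 -0.285  0.086]
scene chest 0.79 [249.7, 336.3] 11586 [ 0.532 -0.178  0.086]
scene inlay_row 0.72 [248.1, 334.8] 12256 [ 0.534 -0.184  0.086]
scene ring 0.74 [238.5, 297.7] 759 [ 0.603 -0.174  0.095]
scene spoon 0.6 [200.8, 344.8] 172 [ 0.603 -0.344  0.092]
scene picks 0.4 [228.5, 363.8] 170 [ 0.519 -0.288  0.085]
((672.097412109375, -215.60577392578125), (578.4535522460938, 1202.6220703125), 0.06240146607160568) 25730
```

View pics/top1.png

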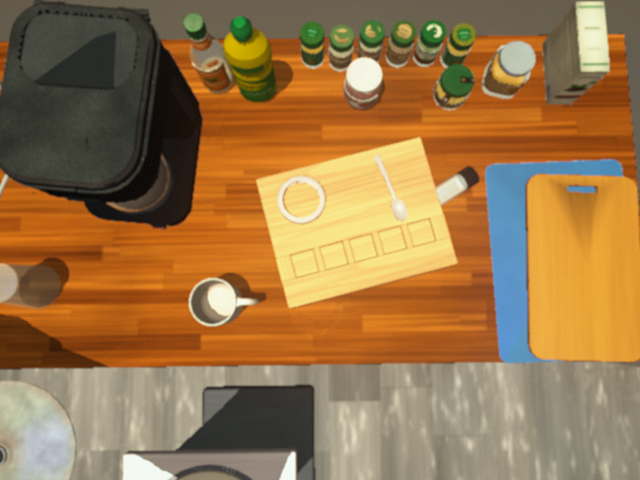

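```bash
python3 - <<'E'
import cv2,numpy as np
i=cv2.imread('pics/top1.png'); cv2.imwrite('pics/top1c.png',cv2.resize(i[120:320,230:490],None,fx=3,fy=3,interpolation=cv2.INTER_CUBIC))
from h import *
img,_=bot.camera('top'); r=bot.regions_of('top','chest')[0]['pixels']; W=np.load('top.npy')
m=r&(abs(W[...,2]-.088)<.008); print(cv2.minAreaRect((W[m][:,:2]*1000).astype(np.float32)), cv2.minAreaRect(np.argwhere(r)[:,::-1].astype(np.float32)))
E
```

```text
((564.1566162109375, -273.72900390625), (240.4292449951172, 310.2340393066406), 14.15932559967041) ((355.7562255859375, 222.8503875732422), (135.21998596191406, 174.84901428222656), 75.1413803100586)
```

View pics/top1c.png

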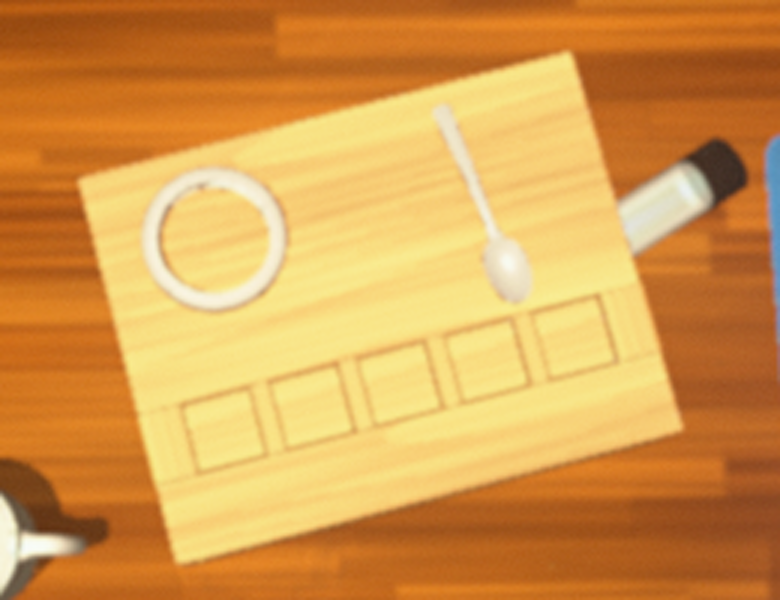

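The top view shows the chest with its five inlays. In the crop their centres are near (224,430), (313,405), (400,381), (488,358) and (575,336). The ring and spoon lie behind the row, the mug is on the left and the jar on the right.

```bash
python3 - <<'E'
import numpy as np
W=np.load('top.npy')
c=[(224,430),(313,405),(400,381),(488,358),(575,336)]
P=np.array([np.nanmedian(W[int(120+v/3)-2:int(120+v/3)+3,int(230+u/3)-2:int(230+u/3)+3].reshape(-1,3),0) for u,v in c])
print(P.round(4)); d=P[0]-P[-1]; print(np.hypot(*d[:2]),np.degrees(np.arctan2(-d[0],d[1])),P.mean(0))
t=np.radians(14.16)
for y in (.108,.054,0,-.054,-.108): print(y,np.round(np.array([.5641,-.2737])-.05*np.array([np.cos(t),np.sin(t)])+y*np.array([-np.sin(t),np.cos(t)]),4))
E
python3 -m jog '[[1,0.5,-1.4,0,0,0,-0.5],[1,1,-2.8,0,0,0,-1],[1,1.5,-4.2,0,0,0,-1.5],[1,2,-5.6,0,0,0,-2],[1,2.6,-6.8,0,0,0,-2.57]]' 20
```

```text
[[ 0.4896 -0.1815  0.0855]
 [ 0.5032 -0.2349  0.0859]
 [ 0.5166 -0.2868  0.087 ]
 [ 0.5308 -0.3391  0.0854]
 [ 0.5424 -0.3914  0.0863]]
0.21649778557434593 14.127899443346807 [ 0.51653101 -0.28673557  0.08601077]
0.108 [ 0.4892 -0.1812]
0.054 [ 0.5024 -0.2336]
0 [ 0.5156 -0.2859]
-0.054 [ 0.5288 -0.3383]
-0.108 [ 0.542  -0.3907]
time: 1.3
ee_pos: [0.2922, 0.3293, 0.2315]
tcp_rot: [-90.0, -0.0, 52.7]
wrist_force: [-0.1, 0.0, 0.8]
opening: 0.0124
```

```bash
for i in 1; do python3 -m jog '[[1,0.5,-1.4,0,0,0,-0.5],[1,1,-2.8,0,0,0,-1],[1,1.5,-4.2,0,0,0,-1.5],[1,2,-5.6,0,0,0,-2],[1,2.6,-6.8,0,0,0,-2.57]]'
python3 -m jog '[[1,0.5,-1.4,0,0,0,-0.5],[1,1,-2.8,0,0,0,-1],[1,1.5,-4.2,0,0,0,-1.5],[1,2,-5.6,0,0,0,-2],[1,2.6,-6.8,0,0,0,-2.57]]'
python3 -m jog '[[1,0.5,-1.4,0,0,0,-0.5],[1,1,-2.8,0,0,0,-1],[1,1.5,-4.2,0,0,0,-1.5],[1,2,-5.6,0,0,0,-2],[1,2.6,-6.8,0,0,0,-2.57]]'; done
python3 - <<'E'
from h import *
o=bot.get_obs(); img,d=bot.camera('wrist'); m=bot.camera_model('wrist')
print({k:np.round(o[k],4) for k in('time','ee_pos','tcp_rot','wrist_force','opening','q')})
np.savez('w.npz',img=img,d=d,pos=o['ee_pos'],rot=o['tcp_rot'],T=m['tool_from_camera'],K=[m['fx'],m['fy'],m['cx'],m['cy']])
cv2.imwrite('pics/w1.png',img[...,::-1])
E
```

```text
time: 1.8
ee_pos: [0.3573, 0.1593, 0.2316]
tcp_rot: [-90.0, -0.0, 39.8]
wrist_force: [0.6, 0.2, -0.3]
opening: 0.0
time: 2.3
ee_pos: [0.4223, -0.0109, 0.2316]
tcp_rot: [-90.0, -0.0, 26.9]
wrist_force: [1.3, 0.3, 0.8]
opening: 0.0003
time: 2.8
ee_pos: [0.4873, -0.181, 0.2314]
tcp_rot: [-90.0, -0.0, 14.0]
wrist_force: [0.9, 0.2, 1.1]
opening: -0.0003
{'time': np.float64(2.8), 'ee_pos': array([ 0.4873, -0.181 ,  0.2314]), 'tcp_rot': array([-9.00159e+01, -1.80000e-02,  1.40485e+01]), 'wrist_force': array([0.9109, 0.1923, 1.1176]), 'opening': np.float64(-0.0003), 'q': array([-2.03768e+01,  8.07800e-01,  5.75110e+00,  9.49194e+01,
       -2.90000e-03,  5.55747e+01])}
```

View pics/w1.png

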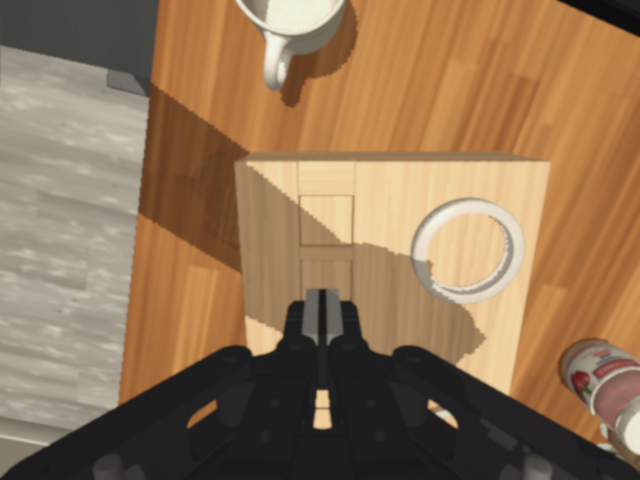

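The wrist view shows the leftmost inlay at cols 300–353, rows 195–246, centred near (326.5, 220.5), and the chest is squarely aligned with the image. Next I project that centre to world coordinates.

```bash
python3 - <<'E'
import numpy as np
from scipy.spatial.transform import Rotation as R
z=np.load('w.npz'); fx,fy,cx,cy=z['K']; T=z['T']; Rt=R.from_euler('xyz',z['rot'],degrees=True).as_matrix()
for u,v in((326.5,220.5),(300,195),(353,246)):
    r=Rt@T[:3,:3]@np.array([(u-cx)/fx,(v-cy)/fy,1]); o=Rt@T[:3,3]+z['pos']
    print(o+r*(.0875-o[2])/r[2], z['d'][int(v)+3,int(u)+3])
E
```

```text
[ 0.49107516 -0.18126055  0.0875    ] 0.29887503
[ 0.46613312 -0.1664192   0.0875    ] 0.29182267
[ 0.51711478 -0.196755    0.0875    ] 0.30459648
```

```bash
python3 -m jog '[[1,0.1,0,-1.5,0,0,0],[1,0.1,0,-3.2,0,0,0],[1,0.1,0,-4.6,0,0,0],[1,0.1,0,-5.4,0,0,0],[1,0.1,0,-5.4,0,0,0]]'
python3 -m jog '[[1,0,0,-0.2,0,0,0],[1,0,0,-0.32,0,0,0],[1,0,0,-0.36,0,0,0],[1,0,0,-0.4,0,0,0],[1,0,0,-0.4,0,0,0]]'
python3 -m jog '[[1,0,0,-0.02,0,0,0],[1,0,0,-0.04,0,0,0],[1,0,0,-0.04,0,0,0]]'
```

```text
time: 3.35
ee_pos: [0.488, -0.1785, 0.0932]
tcp_rot: [-89.8, 0.2, 14.2]
wrist_force: [-0.8, -0.2, -1.2]
opening: -0.0001
time: 3.85
ee_pos: [0.4899, -0.1792, 0.0867]
tcp_rot: [-90.0, -0.0, 14.2]
wrist_force: [-0.7, 0.4, 0.4]
opening: 0.0003
time: 4.15
ee_pos: [0.4899, -0.1792, 0.0866]
tcp_rot: [-90.0, -0.1, 14.2]
wrist_force: [-3.3, 0.8, 8.2]
opening: -0.0
```

```bash
python3 -m jog '[[1,0,0,0.5,0,0,0],[1,0.25,-1.05,0.5,0,0,0],[1,0.53,-2.15,0.5,0,0,0],[1,0.53,-2.15,0.5,0,0,0],[1,0.53,-2.15,0.2,0,0,0]]'
python3 -m jog '[[1,0,0,-0.1,0,0,0],[1,0,0,-0.16,0,0,0],[1,0,0,-0.2,0,0,0],[1,0,0,-0.22,0,0,0],[1,0,0,-0.22,0,0,0]]'
```

```text
time: 4.65
ee_pos: [0.5034, -0.2334, 0.0913]
tcp_rot: [-90.0, -0.1, 14.1]
wrist_force: [0.4, -0.3, 0.3]
opening: -0.0003
time: 5.15
ee_pos: [0.5025, -0.2322, 0.0865]
tcp_rot: [-90.0, -0.0, 14.2]
wrist_force: [-5.9, 2.0, 13.3]
opening: 0.0002
```

Inlays 1 and 2 (from the left) are both solid. On to the middle one.

```bash
python3 -m jog '[[1,0,0,0.5,0,0,0],[1,0.25,-1.05,0.5,0,0,0],[1,0.53,-2.15,0.5,0,0,0],[1,0.53,-2.15,0.5,0,0,0],[1,0.53,-2.15,0.2,0,0,0]]'
python3 -m jog '[[1,0,0,-0.1,0,0,0],[1,0,0,-0.14,0,0,0],[1,0,0,-0.18,0,0,0],[1,0,0,-0.2,0,0,0],[1,0,0,-0.2,0,0,0]]'
```

```text
time: 5.65
ee_pos: [0.5166, -0.2867, 0.0906]
tcp_rot: [-90.0, -0.1, 14.2]
wrist_force: [0.0, 0.3, -0.6]
opening: -0.0002
time: 6.15
ee_pos: [0.5162, -0.2862, 0.0849]
tcp_rot: [-90.0, -0.0, 14.2]
wrist_force: [-1.8, 2.8, 3.3]
opening: 0.0002
```

The middle inlay gives: 1.6 mm at about 3 N. I press it in and let go.

```bash
python3 -m jog '[[1,0,0,-0.06,0,0,0],[1,0,0,-0.12,0,0,0],[1,0,0,-0.16,0,0,0],[1,0,0,-0.18,0,0,0],[1,0,0,-0.18,0,0,0]]'
python3 -m jog '[[1,0,0,0.1,0,0,0],[1,0,0,0.5,0,0,0],[1,0,0,2,0,0,0],[1,0,0,4,0,0,0],[1,0,0,5,0,0,0]]'
python3 -m jog '[[1,0,0.5,0,0,0,0],[1,-0.5,2,0.5,0,0,0],[1,-1,3.5,1,0,0,0],[1,-1.5,5,1,0,0,0],[1,-2,6.5,1,0,0,0]]'
python3 -m jog '[[1,-0.5,1.5,0,0,0,0],[1,-1,3,0,0,0,0],[1,-1,3,0,0,0,0],[1,-1,3,0,0,0,0],[1,-1,3,0,0,0,0]]'
python3 - <<'E'
from h import *
for n in('top',):
    img,W=cloud(n); cv2.imwrite('pics/t2.png',cv2.resize(img[100:340,170:490,::-1],None,fx=2.4,fy=2.4))
    for l in('ring','spoon','picks','mug','drawer'):
        for x in bot.regions_of(n,l)[:2]: print(l,round(x['conf'],2),x['point'],np.round(np.nanmedian(W[x['pixels']],0),3))
E
```

```text
time: 6.65
ee_pos: [0.5164, -0.2866, 0.0805]
tcp_rot: [-90.0, -0.0, 14.2]
wrist_force: [-0.4, 3.2, 5.0]
opening: -0.0001
time: 7.15
ee_pos: [0.5166, -0.2873, 0.2099]
tcp_rot: [-90.2, -0.2, 14.2]
wrist_force: [-0.3, -0.5, -0.6]
opening: -0.0001
time: 7.65
ee_pos: [0.4654, -0.1229, 0.2302]
tcp_rot: [-90.0, 0.0, 14.2]
wrist_force: [0.5, 0.9, 0.5]
opening: -0.0001
time: 8.15
ee_pos: [0.4413, -0.0497, 0.23]
tcp_rot: [-90.0, 0.0, 14.2]
wrist_force: [0.1, 0.4, 0.9]
opening: 0.0002
ring 0.91 [183.8, 293.8] [ 0.604 -0.175  0.101]
ring 0.53 [234.0, 355.8] [ 0.542 -0.28   0.087]
spoon 0.59 [201.6, 391.0] [ 0.597 -0.342  0.093]
picks 0.81 [184.9, 455.4] [ 0.64  -0.471  0.034]
picks 0.32 [298.2, 374.0] [ 0.423 -0.308  0.013]
mug 0.93 [301.8, 234.5] [ 0.422 -0.048  0.028]
drawer 0.78 [302.8, 374.7] [ 0.424 -0.309  0.013]
```

View pics/t2.png

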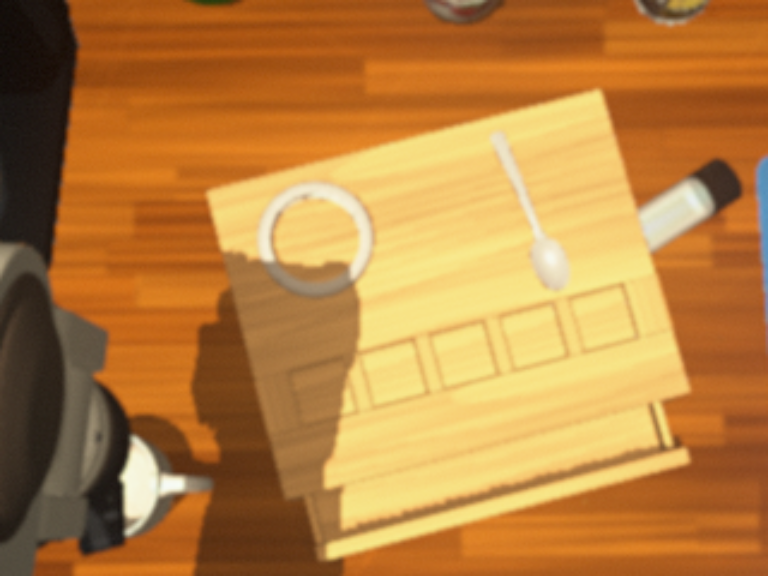

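The drawer stands open by about 48 mm. The ring, spoon and jar are where they were, and the mug's handle is at the same pixels as before. The arm is clear of everything, so I hand the job in.

```bash
python3 -m jog '[[1,0,0,0,0,0,0],[1,0,0,0,0,0,0]]'; python3 -c "from workcell import bot; print(bot.job_done())"
```

```text
time: 8.65
ee_pos: [0.4412, -0.0493, 0.2302]
tcp_rot: [-90.0, 0.0, 14.2]
wrist_force: [-0.4, 0.2, 0.5]
opening: -0.0002
the job is handed in; nothing more can be done
None
```

The drawer sprang open by itself, and I handed the job in at 8.65 s. I felt along the row from the left with the shut fingertips. The first two inlays were solid, at about 8 N and 13 N without moving. The middle one gave, so I pressed it in about 6 mm at about 5 N, let go and moved the arm away.

**Drawer:** the last top picture shows it open by about 48 mm, read off the picture, which fits fully open within the accuracy of that reading.

**Other things:** the ring, spoon and jar were within about 2 mm of where they started. The arm partly hid the mug in that picture, so I checked only its handle, which was within about 2 pixels of before. The tool never came near the mug.

**Arm:** it stood free at about 0.23 m height, with wrist force near zero.

**Disagreements:** the networks gave a few false second reports, such as "mug" on the ring, "ring" on the chest top and "picks" on the drawer. I set these aside after comparing them with the pictures. No check failed.

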